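Fetch the espresso cup from behind the tea tins

TASK

The blue espresso cup stands behind the three tea tins. First move all three tins to the round cork mat, then take the cup and stand it in the middle of the white saucer while the tins wait on the mat, and only then put each tin back, wholly on the coaster of its own colour. Keep the tins and the cup upright and leave the green tumbler where it stands.

Things in the scene. Friction and masses are not known exactly. Their poses are not given: they have to be found in the camera images.
- tin_red: Round tea tin, aluminium with a red lid and red band: 54 mm diameter, 105 mm tall, smooth straight sides, about 170 g, loose. Origin: centre of its underside; z up along its axis. It starts on the red coaster.
- tin_yellow: Round tea tin, aluminium with a yellow lid and yellow band: 54 mm diameter, 105 mm tall, smooth straight sides, about 170 g, loose. Origin: centre of its underside; z up along its axis. It starts on the yellow coaster.
- tin_green: Round tea tin, aluminium with a green lid and green band: 54 mm diameter, 105 mm tall, smooth straight sides, about 170 g, loose. Origin: centre of its underside; z up along its axis. It starts on the green coaster.
- coaster_red: Flat red disc, 84 mm diameter, 4 mm thick, fixed on the plywood caddy board: the home of the red tin. Origin: centre of its underside, 12 mm above the counter; top face at origin z + 4 mm. The three coasters lie in one straight row, 96 mm apart, along the front of the caddy board.
- coaster_yellow: Flat yellow disc, 84 mm diameter, 4 mm thick, fixed on the plywood caddy board: the home of the yellow tin. Origin: centre of its underside, 12 mm above the counter; top face at origin z + 4 mm. The three coasters lie in one straight row, 96 mm apart, along the front of the caddy board.
- coaster_green: Flat green disc, 84 mm diameter, 4 mm thick, fixed on the plywood caddy board: the home of the green tin. Origin: centre of its underside, 12 mm above the counter; top face at origin z + 4 mm. The three coasters lie in one straight row, 96 mm apart, along the front of the caddy board.
- cup: Small blue ceramic espresso cup without handle: open at the top, rim diameter 60 mm, narrower at the foot, 55 mm tall, about 120 g, loose. Origin: centre of its underside; z up. It starts on the caddy board (366 x 190 x 12 mm plywood, 30 mm high lips at back and ends; top 12 mm above the counter) about 70 mm behind the row of tins, with only about 10 mm between cup and tin.
- saucer: White round plate, 120 mm diameter, rim 14 mm high, fixed on the counter, with a flat middle that is wider than the cup's foot and lies about 5 mm above the counter. Origin: centre of its underside, on the counter; z up.
- mat: Round cork mat, 230 mm diameter, 5 mm thick, fixed on the counter, bare: the side area, with room for the three tins at 60 mm from its centre, 120 degrees apart. Origin: centre of its underside, on the counter; top face at origin z + 5 mm.
- tumbler: Bystander: green glass tumbler, 60 mm diameter, 110 mm tall, standing loose in one back corner of the caddy, 145 mm to one side of the row's middle (an amber jar, 56 mm diameter and 85 mm tall, stands in the other back corner). Origin: centre of its underside; z up.
Things that resemble listed ones, but are neither listed nor needed, are in the scene too. There is more than one size of the tin_red; the one meant has the size given above.

How it is judged:
On the way, in this order (a step that is already met when the one before it is completed fails the run):
1. all three tins stand released and wholly on the cork mat, the cup still in its place behind their coasters (horizontal distance between each of tin_red, tin_yellow, tin_green and mat below 0.096 m and z of each of tin_red, tin_yellow, tin_green in the frame of mat below 0.01 m and linear speed of each of tin_red, tin_yellow, tin_green below 0.03 m/s and angular speed of each of tin_red, tin_yellow, tin_green below 0.3 rad/s and angle between each of tin_red, tin_yellow, tin_green's own z axis and vertical below 0.1 rad and contact force between the fingers and tin_red below 0.2 N and contact force between the fingers and tin_yellow below 0.2 N and contact force between the fingers and tin_green below 0.2 N and distance of cup from where it was at the start of the episode below 0.05 m), for 0.2 s.
2. the cup stands released in the middle of the saucer, all three tins still standing on the mat (horizontal distance between cup and saucer below 0.015 m and z of cup in the frame of saucer below 0.014 m and linear speed of each of cup, tin_red, tin_yellow, tin_green below 0.03 m/s and angular speed of each of cup, tin_red, tin_yellow, tin_green below 0.3 rad/s and angle between each of cup, tin_red, tin_yellow, tin_green's own z axis and vertical below 0.1 rad and contact force between the fingers and cup below 0.2 N and horizontal distance between each of tin_red, tin_yellow, tin_green and mat below 0.096 m and z of each of tin_red, tin_yellow, tin_green in the frame of mat below 0.01 m and contact force between the fingers and tin_red below 0.2 N and contact force between the fingers and tin_yellow below 0.2 N and contact force between the fingers and tin_green below 0.2 N), for 0.2 s.
At the end, for the whole second after the job is handed in: The cup stands upright, released and at rest on the saucer, its centre within 15 mm of the saucer's; each tin stands upright, released and at rest on the coaster of its own colour, its centre within 15 mm of the coaster's (horizontal distance between cup and saucer below 0.015 m and z of cup in the frame of saucer below 0.014 m and linear speed of each of cup, tin_red, tin_yellow, tin_green below 0.03 m/s and angular speed of each of cup, tin_red, tin_yellow, tin_green below 0.3 rad/s and angle between each of cup, tin_red, tin_yellow, tin_green's own z axis and vertical below 0.1 rad and contact force between the fingers and cup below 0.2 N and horizontal distance between tin_red and coaster_red below 0.015 m and z of tin_red in the frame of coaster_red below 0.009 m and contact force between the fingers and tin_red below 0.2 N and horizontal distance between tin_yellow and coaster_yellow below 0.015 m and z of tin_yellow in the frame of coaster_yellow below 0.009 m and contact force between the fingers and tin_yellow below 0.2 N and horizontal distance between tin_green and coaster_green below 0.015 m and z of tin_green in the frame of coaster_green below 0.009 m and contact force between the fingers and tin_green below 0.2 N); the robot touches nothing.
It fails at once if a tin or the cup is tipped (more than about 35 degrees) (angle between any of cup, tin_red, tin_yellow, tin_green's own z axis and vertical above 0.6 rad).
It fails at once if the green tumbler is shifted by more than 25 mm or tipped (distance of tumbler from where it was at the start of the episode above 0.025 m or angle between tumbler's own z axis and vertical above 0.3 rad).
It also fails if it takes over 141 s, if anything falls off the work surface, if the arm or the gripper's body presses on something with over 40 N, if the wrist force passes 120 N, or if a joint passes its speed limit or range.

ROBOT

A 6-joint arm with a two-finger parallel gripper is mounted at the origin on the work surface. World frame = base frame: x ahead of the robot, y to its left, z up, the work surface at z = 0. Lengths are in m, angles in rad, forces in N, time in s.
With the tool pointing down it reaches from about 0.375 to 0.9 m from the base axis. Payload 3.1 kg.
Tool frame: the origin (TCP) lies between the finger pads; the fingertips stand 11 mm ahead of it and the grasp point (between the pads) lies 8 mm behind it; z points along the fingers, y is the line along which they close (so a half turn about z gives the same grasp; the last joint's range is limited). The gripper opens to 87 mm and grips with 3 to 60 N. Pads are 19 mm wide; open, the fingers measure 117 mm over their backs; the gripper's body (75 mm by 190 mm) begins 51 mm behind the grasp point.
Start: joints at [-1.454, 0.527, 1.433, -0, 1.181, -0.178], TCP at [0.182, -0.598, 0.234] pointing down, gripper open.
Joint ranges: [-3.08, 3.08], [-0.75, 2.2], [0.22, 2.44], [-1.43, 4.57], [0, 2.65], [-2.85, 2.85]. Speed limits (rad/s): [2.79, 2.79, 3.14, 3.14, 3.14, 3.14].

INTERFACE

Orientations are given as a unit quaternion [x, y, z, w].
In Python, from rig import get_obs, camera, hand_in gives the robot as it stands.
- The arm moves only by the shell command python3 -m pendant 'ROWS' [FORCE]. ROWS is JSON, a list that holds one entry, the list of rows, each a list of 7 numbers: the shift along the tool's x, y, z in m, then the turn, a rotation vector about the tool's x, y, z in degrees, then the opening, from 0 (shut) to 1 (fully open). In form: [[[x, y, z, ax, ay, az, fingers], ...]]. A call has exactly 5 rows; each row shifts and turns the commanded pose from where the row before left it, along the tool's axes as they then stand; what a row does not reach is not made up. A row lasts 1/8 s, in which the tool goes at most 62.5 mm and 10.7 degrees, less where a joint would pass 70% of its speed; a pose out of reach is approached as far as the arm can. A call with a gripper value outside its range is refused whole. The fingers move at their own pace and stop on an object; FORCE is the grip in N (left out, the last holds). Time passes only in rows, so rows that do not move let the fingers close, or fill a call up. It gives the time, the measured TCP pose, the force, the opening and the grip force at its end, in the units of the state.
- get_obs(): the state, without advancing time (a new reading comes with each control period).
- camera(name): name is "scene" or "top" or "wrist"; returns a dict with "img" (420x560x3 uint8, red, green, blue), "intrinsics" (3x3 intrinsics, pixels), "R" (3x3) and "t" (3): a world point X has camera coordinates R X + t; the wrist camera has in their place "T_tool_cam" (4x4, takes a point from camera to tool coordinates, whose origin is the TCP and whose axes are the flange's). Camera axes: x right, y down, z forward; pixel columns grow to the right and rows downward; lengths in m; the calibration is good to about 2 mm. A picture is of the moment at which its call begins: read the wrist's pose just before it. There is no depth.
- hand_in(): hands the job in; it is judged then, once.
The state is a dict: "time": time; "q": joint angles; "joint_velocities": joint speeds; "joint_torque": joint torques, N m; "position": TCP position; "tool_rot": TCP orientation; "ft_force": force on the tool from outside, world axes, zero at the start; "moment": the same for the moment, N m; "grip_width": finger opening in m; "grip_force": force on a finger pad.
Only numpy, scipy, OpenCV 4.12 (cv2) and the standard library are available. Lean on these libraries where they do the work, as an engineer would, in place of code of your own. Each camera call takes 0.05 s, during which the arm holds its last target. There are 200 camera calls.

## Working session

There is one attempt and no reset: what is moved stays moved. The work goes in short steps, Python scripts to look and compute and a shell command to move; the robot and the scene stay as the last step left them, time stands still between calls to the robot, and variables do not carry over. Pictures are saved under pics/ and viewed, at most 14 in all, crops included, and the job is handed in when it is done.

```bash
mkdir -p pics; ls; python3 - <<'E'
from rig import get_obs,camera
import cv2,numpy as np
o=get_obs();print({k:np.round(v,3).tolist() for k,v in o.items()})
for n in("scene","top"):
    c=camera(n);cv2.imwrite(f"pics/{n}0.png",c["img"][:,:,::-1])
    print(n,c["intrinsics"],c["R"],c["t"])
c=camera("wrist");print(c["T_tool_cam"],c["intrinsics"])
E
```

```text
pics
{'time': 0.0, 'q': [-1.454, 0.529, 1.434, -0.0, 1.181, -0.178], 'joint_velocities': [-0.001, -0.001, 0.0, 0.001, -0.001, -0.001], 'joint_torque': [-0.0, -44.004, -17.659, 0.063, 0.058, -0.0], 'position': [0.182, -0.597, 0.233], 'tool_rot': [0.989, 0.147, 0.0, -0.001], 'ft_force': [-0.9, -0.265, 0.082], 'moment': [-0.03, -0.002, 0.006], 'grip_force': 0.0, 'grip_width': 0.087}
scene [[500.12184047   0.         280.95616076]
 [  0.         500.12184047 203.08374311]
 [  0.           0.           1.        ]] [[-0.16700554  0.98595517  0.00124262]
 [ 0.72406013  0.12349981 -0.67859025]
 [-0.66921303 -0.1124286  -0.73451598]] [ 0.09534146 -0.35243614  1.56449072]
top [[433.18231669   0.         278.05511331]
 [  0.         433.18231669 204.64237824]
 [  0.           0.           1.        ]] [[-0.0077164  -0.99977368  0.01982516]
 [-0.99171741  0.00510934 -0.12833733]
 [ 0.12820699 -0.02065126 -0.9915324 ]] [0.00456124 0.51227219 0.96269486]
[[ 2.67017603e-04 -9.65790756e-01 -2.59322472e-01  7.07491743e-02]
 [ 9.99999934e-01  3.21529921e-04 -1.67795097e-04  8.62187228e-04]
 [ 2.45434888e-04 -2.59322411e-01  9.65790778e-01 -1.51189313e-01]
 [ 0.00000000e+00  0.00000000e+00  0.00000000e+00  1.00000000e+00]] [[376.71981013   0.         282.60726516]
 [  0.         376.71981013 208.3697289 ]
 [  0.           0.           1.        ]]
```

View pics/scene0.png

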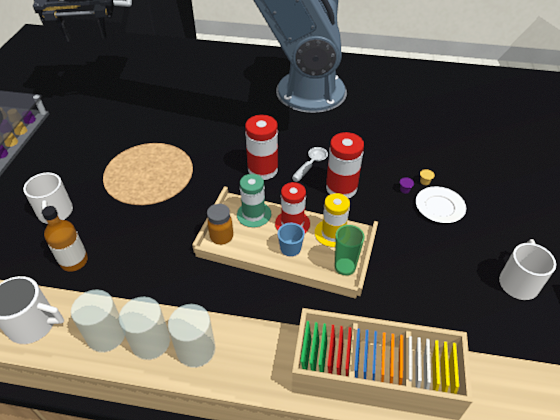

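View pics/top0.png

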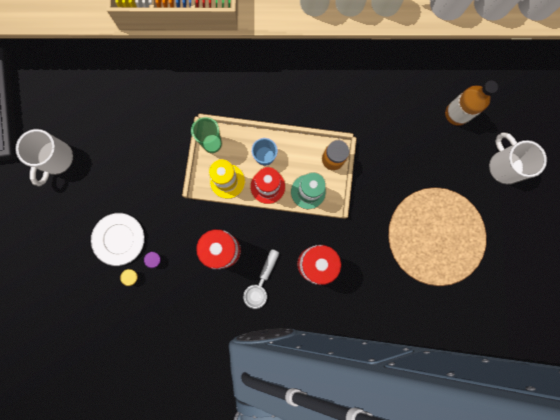

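The scene view looks back at the robot. In the top view the yellow, red and green tins have lids at about (222,172), (268,180) and (313,184). The cup is at (264,152), tumbler (207,135), mat (437,236) and saucer (118,240). Two big red decoy tins stand at (217,250) and (320,265).

```bash
cat > h.py <<'E'
from rig import get_obs,camera
import cv2,numpy as np
from scipy.spatial.transform import Rotation as Ro
HUE={'yellow':(22,34),'green':(65,95),'red':(172,6),'blue':(98,118),'white':None}
def cam(n):
    if n=="wrist":
        o=get_obs();c=camera(n);T=np.eye(4);T[:3,:3]=Ro.from_quat(o['tool_rot']).as_matrix();T[:3,3]=o['position']
        M=T@c["T_tool_cam"];c['R']=M[:3,:3].T;c['t']=-M[:3,:3].T@M[:3,3]
    else: c=camera(n)
    return c
def ray(c,uv,z):
    uv=np.atleast_2d(uv).astype(float);d=np.c_[uv,np.ones(len(uv))]@np.linalg.inv(c['intrinsics']).T@c['R']
    C=-c['R'].T@c['t'];return (C+d*((z-C[2])/d[:,2])[:,None])[:,:2]
def proj(c,X):
    p=c['intrinsics']@(c['R']@np.array(X)+c['t']);return p[:2]/p[2]
def mask(c,col,s=110,v=50):
    h=cv2.cvtColor(c['img'],cv2.COLOR_RGB2HSV);H,S,V=h[...,0],h[...,1],h[...,2]
    if col=='white': return ((S<50)&(V>140)).astype(np.uint8)
    a,b=HUE[col];m=(H>=a)&(H<=b) if a<b else (H>=a)|(H<=b)
    return (m&(S>s)&(V>v)).astype(np.uint8)
def blobs(m,amin=60):
    n,l,st,ce=cv2.connectedComponentsWithStats(m)
    return [(ce[i].round(1).tolist(),st[i].tolist(),l==i) for i in range(1,n) if st[i,4]>=amin]
def hullcircle(c,m,z):
    k=max(cv2.findContours(m.astype(np.uint8),0,1)[0],key=len)[:,0]
    p=ray(c,k,z).astype(np.float32);(x,y),r=cv2.minEnclosingCircle(p);return round(x,4),round(y,4),round(r,4)
E
python3 - <<'E'
from h import *
for n in("top","scene"):
    c=cam(n)
    for col in HUE:
        for ce,st,m in blobs(mask(c,col),40):
            print(n,col,ce,st,ray(c,ce,.121).round(3).tolist())
    if n=="top":
        i=c['img'][100:230,175:365,::-1];cv2.imwrite("pics/crop.png",cv2.resize(i,None,fx=4,fy=4,interpolation=2))
        # mat by hue
        h=cv2.cvtColor(c['img'],cv2.COLOR_RGB2HSV);m=((h[...,0]>8)&(h[...,0]<22)&(h[...,1]>70)&(h[...,2]>90)).astype(np.uint8);m=cv2.morphologyEx(m,3,np.ones((5,5)))
        for ce,st,b in blobs(m,500): print('cork/wood',ce,st,hullcircle(c,b,.005))
        for ce,st,b in blobs(mask(c,'white'),500): print('white',ce,st,hullcircle(c,b,.014))
E
```

```text
top yellow [125.4, 3.0] [115, 0, 21, 8, 137] [[0.952, 0.337]]
top yellow [225.6, 179.0] [208, 159, 37, 40, 988] [[0.556, 0.113]]
top yellow [128.2, 276.8] [120, 269, 17, 17, 228] [[0.354, 0.309]]
top green [207.9, 146.5] [200, 142, 16, 10, 75] [[0.626, 0.151]]
top red [267.4, 185.4] [251, 167, 34, 37, 833] [[0.542, 0.025]]
top red [216.5, 248.8] [196, 229, 45, 40, 1210] [[0.41, 0.131]]
top red [321.7, 264.4] [302, 244, 40, 41, 1103] [[0.376, -0.086]]
top red [300.0, 263.1] [297, 248, 10, 32, 75] [[0.379, -0.041]]
top blue [262.7, 148.7] [253, 140, 22, 21, 297] [[0.621, 0.035]]
top white [311.5, 7.9] [301, 0, 25, 16, 191] [[0.942, -0.075]]
top white [347.3, 7.2] [336, 0, 29, 16, 205] [[0.945, -0.155]]
top white [380.8, 3.7] [372, 0, 30, 14, 135] [[0.953, -0.23]]
top white [450.2, 8.2] [432, 0, 41, 20, 517] [[0.943, -0.387]]
top white [496.9, 8.4] [483, 0, 35, 20, 320] [[0.943, -0.492]]
top white [534.7, 4.7] [528, 0, 18, 15, 121] [[0.953, -0.579]]
top white [454.9, 108.4] [449, 95, 13, 24, 188] [[0.71, -0.383]]
top white [40.6, 153.9] [16, 129, 48, 55, 1067] [[0.611, 0.502]]
top white
[... 3939 characters left out ...]
 9, 42] [[0.547, 0.15]]
scene white [295.0, 207.3] [284, 197, 22, 18, 196] [[0.606, 0.036]]
scene white [337.4, 218.9] [325, 211, 24, 15, 194] [[0.624, 0.128]]
scene white [255.1, 218.2] [245, 214, 19, 8, 55] [[0.651, -0.041]]
scene white [70.0, 253.5] [50, 235, 35, 32, 549] [[0.802, -0.381]]
scene white [528.8, 270.8] [504, 239, 52, 61, 1663] [[0.693, 0.501]]
scene white [30.0, 318.1] [0, 276, 64, 68, 1980] [[0.947, -0.387]]
scene white [144.0, 327.2] [71, 290, 144, 77, 6891] [[0.931, -0.182]]
scene white [410.0, 358.2] [409, 336, 3, 46, 136] [[0.911, 0.276]]
scene white [419.0, 361.3] [417, 337, 5, 51, 180] [[0.914, 0.291]]
scene white [428.1, 362.9] [426, 338, 5, 52, 195] [[0.914, 0.306]]
```

View pics/crop.png

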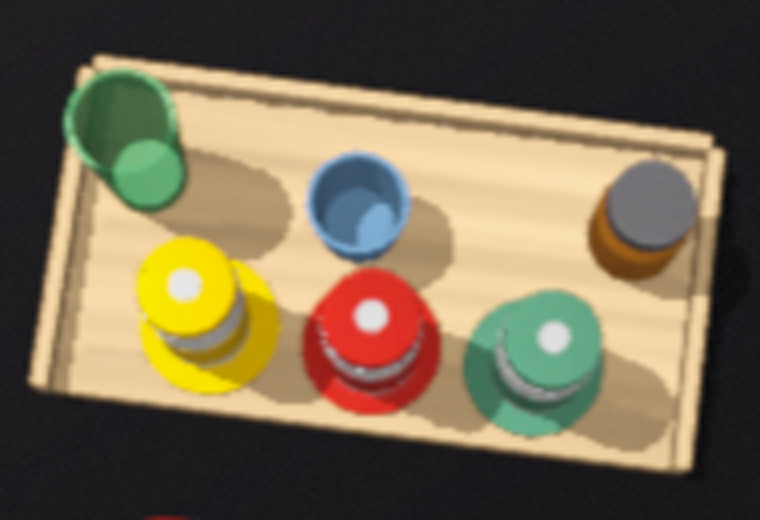

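The crop shows the white lid dots on the three tins, the coasters partly hidden beneath them, and the cup behind and between yellow and red. The tumbler is in the left back corner and the amber jar in the right. I'll triangulate the big decoys for height, locate the cup, and move to hover over the green tin.

```bash
cat >> h.py <<'E'
def go(x,y,z,th=None):
    "shift in current tool axes, and turn about tool z, to reach x,y,z and tool-x heading th(deg)"
    o=get_obs();R=Ro.from_quat(o['tool_rot']).as_matrix();d=R.T@(np.array([x,y,z])-o['position'])
    h=np.degrees(np.arctan2(R[1,0],R[0,0]));print('pos',np.round(o['position'],4),'head',round(h,1),'tilt',round(R[2,2],4),'shift mm',(d*1000).round(1),'turn',None if th is None else round(h-th,1),'t',round(o['time'],2),'w',round(o['grip_width'],4),'F',round(float(o['grip_force']),1))
def tri(c1,p1,c2,p2):
    P=[c['intrinsics']@np.c_[c['R'],c['t']] for c in(c1,c2)];X=cv2.triangulatePoints(*P,np.array(p1,float),np.array(p2,float));return (X[:3]/X[3])[:,0].round(4)
E
python3 - <<'E'
from h import *
a=cam('top');b=cam('scene')
print('bigs',tri(a,(215.4,248.2),b,(346.8,141.9)),tri(a,(321.3,264.1),b,(260.9,123.5)))
print('cup rim',ray(a,(264.5,151.5),.067),'foot',ray(a,(264.5,153),.015))
for n,p in(('tumbler',(205.5,131)),('jar',(337.5,150))):print(n,ray(a,p,.122 if n[0]=='t' else .097))
E
python3 -m pendant '[[[0.033,-0.0265,-0.003,0,0,0,1],[0.033,-0.0265,-0.003,0,0,0,1],[0.033,-0.0265,-0.003,0,0,0,1],[0.033,-0.0265,-0.003,0,0,0,1],[0.033,-0.0265,-0.003,0,0,0,1]]]' 
python3 -m pendant '[[[0.033,-0.0265,-0.003,0,0,0,1],[0.033,-0.0265,-0.003,0,0,0,1],[0.033,-0.0265,-0.003,0,0,0,1],[0.033,-0.0265,-0.003,0,0,0,1],[0.033,-0.0265,-0.003,0,0,0,1]]]' 
python3 -m pendant '[[[0.033,-0.0265,0,0,0,0,1],[0.033,-0.0265,0,0,0,0,1],[0.033,-0.0265,0,0,0,0,1],[0.033,-0.0265,0,0,0,0,1],[0.033,-0.0265,0,0,0,0,1]]]' 
python3 -m pendant '[[[0,0,0,0,0,6.3,1],[0,0,0,0,0,6.3,1],[0,0,0,0,0,6.3,1],[0,0,0,0,0,6.3,1],[0,0,0,0,0,0,1]]]'
python3 - <<'E'
from h import *
go(.545,-.071,.26,-8.5)
c=cam('wrist');cv2.imwrite('pics/w1.png',c['img'][:,:,::-1])
for k in('red','yellow','green','white','blue'):
    for ce,st,m in blobs(mask(c,k),100):print(k,ce,st,ray(c,ce,.121).round(4).tolist(),hullcircle(c,m,.121))
E
```

```text
bigs [0.4102 0.1285 0.1516] [ 0.3772 -0.0819  0.1518]
cup rim [[0.62880572 0.03159259]] foot [[0.63847491 0.03213903]]
tumbler [[0.65980752 0.15653487]]
jar [[ 0.62406671 -0.12861504]]
time: 0.98
position: [0.3021, -0.4219, 0.2488]
tool_rot: [0.989, 0.147, 0.0, 0.0]
ft_force: [0.7, 0.1, 0.5]
grip_width: 0.0872
grip_force: 0.0
time: 1.6
position: [0.4214, -0.247, 0.2639]
tool_rot: [0.989, 0.147, 0.0, 0.0]
ft_force: [0.9, -0.3, 0.4]
grip_width: 0.0872
grip_force: 0.0
time: 2.22
position: [0.5406, -0.0721, 0.2637]
tool_rot: [0.989, 0.147, 0.0, 0.0]
ft_force: [-0.1, 0.7, -0.2]
grip_width: 0.0872
grip_force: 0.0
time: 2.85
position: [0.5398, -0.0733, 0.2636]
tool_rot: [0.997, -0.071, -0.0, -0.0]
ft_force: [-0.1, -0.7, -0.2]
grip_width: 0.087
grip_force: 0.0
pos [ 0.5398 -0.0733  0.2636] head -8.2 tilt -1.0 shift mm [ 4.8 -3.   3.6] turn 0.3 t 2.85 w 0.087 F 0.0
red [197.5, 160.3] [150, 131, 78, 77, 2471] [[0.5799, -0.0126]] (0.5732, -0.0039, 0.0307)
red [160.1, 192.7] [125, 160, 70, 67, 3269] [[0.5587, 0.0222]] (0.5571, 0.0221, 0.0285)
red [279.2, 323.4] [274, 315, 18, 33, 172] [[0.4287, 
[... 487 characters left out ...]
.6, 159.8] [249, 154, 45, 22, 123] [[0.5724, -0.0676]] (0.5665, -0.0685, 0.0185)
white [31.6, 191.9] [22, 183, 20, 19, 305] [[0.5739, 0.1236]] (0.5739, 0.1236, 0.008)
white [278.5, 193.0] [269, 184, 20, 19, 311] [[0.545, -0.0714]] (0.5448, -0.0714, 0.0081)
white [157.1, 195.3] [148, 186, 20, 20, 299] [[0.5569, 0.025]] (0.5568, 0.025, 0.008)
white [257.3, 300.4] [76, 297, 423, 8, 2438] [[0.4536, -0.0395]] (0.4489, -0.0646, 0.1826)
white [215.5, 341.3] [191, 314, 40, 50, 544] [[0.4189, 0.0038]] (0.4214, 0.0082, 0.0308)
white [295.8, 332.0] [276, 315, 73, 34, 861] [[0.4181, -0.0683]] (0.4065, -0.0815, 0.0328)
blue [150.7, 98.5] [118, 66, 72, 67, 3077] [[0.6303, 0.0128]] (0.6277, 0.0111, 0.0269)
```

View pics/w1.png

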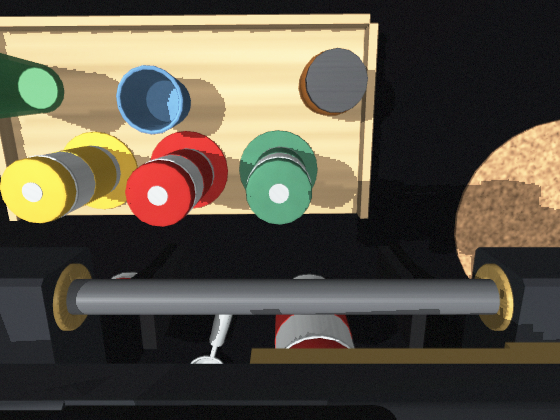

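Both views agree within 1 mm: green at (.545,-.071), red (.557,.025), yellow (.574,.124). In this wrist picture the lid dots are at (278,193), (157,195) and (32,192). Next: descend on green and grip it.

```bash

python3 -m pendant '[[[0.005,-0.003,0.04,0,0,0.3,0.8],[0,0,0.04,0,0,0,0.8],[0,0,0.04,0,0,0,0.8],[0,0,0.04,0,0,0,0.8],[0,0,0.024,0,0,0,0.8]]]' 25
python3 -m pendant '[[[0,0,0,0,0,0,0.8],[0,0,0,0,0,0,0],[0,0,0,0,0,0,0],[0,0,0,0,0,0,0],[0,0,0,0,0,0,0]]]' 25
python3 -c "
from h import *
go(.4926,-.404,.21)"
```

```text
time: 3.52
position: [0.5444, -0.0708, 0.0776]
tool_rot: [0.997, -0.074, -0.001, -0.0]
ft_force: [1.1, -0.3, 0.3]
grip_width: 0.0697
grip_force: 0.0
time: 4.15
position: [0.5462, -0.0713, 0.0808]
tool_rot: [0.997, -0.074, 0.001, 0.0]
ft_force: [-0.5, 1.1, 6.3]
grip_width: 0.0535
grip_force: 25.0
pos [ 0.5462 -0.0713  0.0808] head -8.5 tilt -1.0 shift mm [  -3.2  337.1 -129. ] turn None t 4.15 w 0.0535 F 25.0
```

```bash

python3 -m pendant '[[[0,0,-0.015,0,0,0,0],[0,0,-0.03,0,0,0,0],[0,0,-0.035,0,0,0,0],[0,0,-0.035,0,0,0,0],[0,0,-0.015,0,0,0,0]]]' 
python3 -m pendant '[[[0,0.025,0,0,0,0,0],[0,0.04,0,0,0,0,0],[0,0.045,0,0,0,0,0],[0,0.045,0,0,0,0,0],[0,0.045,0,0,0,0,0]]]' 
python3 -m pendant '[[[0,0.045,0,0,0,0,0],[0,0.04,0,0,0,0,0],[0,0.03,0,0,0,0,0],[-0.003,0.022,0,0,0,0,0],[0,0,0,0,0,0,0]]]' 
python3 -c "
from h import *
go(.4926,-.404,.0715)"
```

```text
time: 4.78
position: [0.5459, -0.0713, 0.212]
tool_rot: [0.997, -0.075, 0.002, 0.0]
ft_force: [-0.8, 0.2, -2.3]
grip_width: 0.0535
grip_force: 25.0
time: 5.4
position: [0.5145, -0.2697, 0.2088]
tool_rot: [0.997, -0.075, -0.001, -0.001]
ft_force: [0.6, 0.5, -1.7]
grip_width: 0.0538
grip_force: 25.0
time: 6.02
position: [0.4913, -0.4047, 0.2089]
tool_rot: [0.997, -0.076, -0.0, -0.0]
ft_force: [1.1, 0.6, -2.6]
grip_width: 0.0534
grip_force: 25.0
pos [ 0.4913 -0.4047  0.2089] head -8.7 tilt -1.0 shift mm [  1.3  -0.8 137.4] turn None t 6.03 w 0.0534 F 25.0
```

```bash

python3 -m pendant '[[[0.001,0,0.03,0,0,0,0],[0,0,0.04,0,0,0,0],[0,0,0.035,0,0,0,0],[0,0,0.02,0,0,0,0],[0,0,0.007,0,0,0,0]]]' 
python3 -m pendant '[[[0,0,0.003,0,0,0,0],[0,0,0.002,0,0,0,0],[0,0,0,0,0,0,0],[0,0,0,0,0,0,0.8],[0,0,0,0,0,0,0.8]]]' 
python3 -c "
from h import *
go(.557,.025,.21)"
```

```text
time: 6.65
position: [0.4927, -0.4015, 0.076]
tool_rot: [0.997, -0.074, -0.001, -0.002]
ft_force: [-1.0, 0.3, -1.0]
grip_width: 0.0536
grip_force: 25.0
time: 7.28
position: [0.4934, -0.4044, 0.0732]
tool_rot: [0.997, -0.075, 0.0, 0.0]
ft_force: [-0.5, -0.0, 0.3]
grip_width: 0.0654
grip_force: 0.0
pos [ 0.4934 -0.4044  0.0732] head -8.6 tilt -1.0 shift mm [  -0.9 -434.  -137.1] turn None t 7.28 w 0.0654 F 0.0
```

```bash

python3 -m pendant '[[[0,0,0,0,0,0,0.8],[0,0,-0.03,0,0,0,0.8],[0,0,-0.04,0,0,0,0.8],[0,0,-0.04,0,0,0,0.8],[0,0,-0.03,0,0,0,0.8]]]' 
python3 -m pendant '[[[0,-0.03,-0.01,0,0,0,0.8],[0,-0.05,0,0,0,0,0.8],[0,-0.05,0,0,0,0,0.8],[0,-0.05,0,0,0,0,0.8],[0,-0.05,0,0,0,0,0.8]]]' 
python3 -m pendant '[[[0,-0.05,0,0,0,0,0.8],[0,-0.05,0,0,0,0,0.8],[0,-0.05,0,0,0,0,0.8],[0,-0.034,0,0,0,0,0.8],[0,-0.02,0,0,0,0,0.8]]]' 
python3 - <<'E'
from h import *
go(.557,.025,.08,-8.5)
a=cam('top');cv2.imwrite('pics/t1.png',a['img'][:,:,::-1])
E
```

```text
time: 7.9
position: [0.4934, -0.4044, 0.2147]
tool_rot: [0.997, -0.075, 0.001, 0.001]
ft_force: [0.3, -0.4, 0.6]
grip_width: 0.07
grip_force: 0.0
time: 8.52
position: [0.5262, -0.1727, 0.2215]
tool_rot: [0.997, -0.074, -0.001, -0.001]
ft_force: [-0.7, -0.7, -0.0]
grip_width: 0.0702
grip_force: 0.0
time: 9.15
position: [0.556, 0.0282, 0.2217]
tool_rot: [0.997, -0.073, -0.001, -0.0]
ft_force: [0.9, -0.4, 0.2]
grip_width: 0.0699
grip_force: 0.0
pos [0.556  0.0282 0.2217] head -8.4 tilt -1.0 shift mm [  1.9   3.1 141.7] turn 0.1 t 9.15 w 0.0699 F 0.0
```

View pics/t1.png

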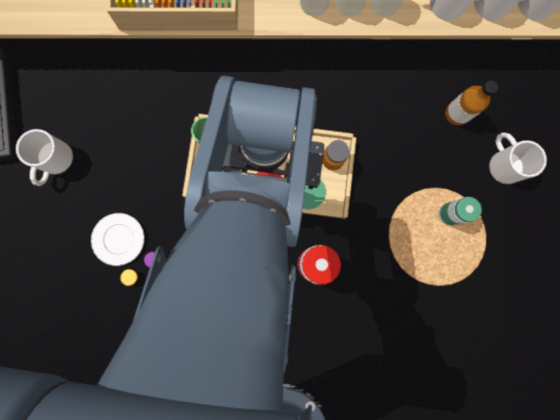

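The green tin stands on the mat at about (462,210). Next the red tin.

```bash

python3 -m pendant '[[[0.002,0.003,0.03,0,0,0,0.8],[0,0,0.04,0,0,0,0.8],[0,0,0.04,0,0,0,0.8],[0,0,0.022,0,0,0,0.8],[0,0,0.01,0,0,0,0.8]]]' 25
python3 -m pendant '[[[0,0,0,0,0,0,0.8],[0,0,0,0,0,0,0],[0,0,0,0,0,0,0],[0,0,0,0,0,0,0],[0,0,0,0,0,0,0]]]' 25
python3 -c "
from h import *
go(.557,.025,.21)"
python3 -m pendant '[[[0,0,-0.015,0,0,0,0],[0,0,-0.03,0,0,0,0],[0,0,-0.035,0,0,0,0],[0,0,-0.035,0,0,0,0],[0,0,-0.02,0,0,0,0]]]' 
python3 -m pendant '[[[-0.006,0.025,0,0,0,0,0],[-0.01,0.045,0,0,0,0,0],[-0.012,0.05,0,0,0,0,0],[-0.012,0.05,0,0,0,0,0],[-0.012,0.05,0,0,0,0,0]]]' 
python3 -m pendant '[[[-0.012,0.05,0,0,0,0,0],[-0.012,0.05,0,0,0,0,0],[-0.012,0.05,0,0,0,0,0],[-0.009,0.045,0,0,0,0,0],[-0.006,0.034,0,0,0,0,0]]]' 
python3 -c "
from h import *
go(.3886,-.404,.0715)"
```

```text
time: 9.82
position: [0.5579, 0.0214, 0.0789]
tool_rot: [0.997, -0.075, -0.002, -0.0]
ft_force: [0.6, -0.3, -0.3]
grip_width: 0.0695
grip_force: 0.0
time: 10.45
position: [0.56, 0.022, 0.0816]
tool_rot: [0.997, -0.075, 0.001, -0.0]
ft_force: [0.3, 1.6, 6.3]
grip_width: 0.0538
grip_force: 25.0
pos [0.56   0.022  0.0816] head -8.6 tilt -1.0 shift mm [  -3.1   -2.5 -128.4] turn None t 10.45 w 0.0538 F 25.0
time: 11.08
position: [0.5595, 0.0217, 0.2179]
tool_rot: [0.997, -0.074, 0.001, 0.0]
ft_force: [0.2, 0.6, -1.9]
grip_width: 0.0534
grip_force: 25.0
time: 11.7
position: [0.4739, -0.1892, 0.216]
tool_rot: [0.997, -0.074, -0.0, 0.0]
ft_force: [0.8, -0.5, -1.6]
grip_width: 0.0534
grip_force: 25.0
time: 12.32
position: [0.3892, -0.4085, 0.216]
tool_rot: [0.997, -0.075, -0.0, 0.0]
ft_force: [0.4, 0.3, -2.0]
grip_width: 0.0533
grip_force: 25.0
pos [ 0.3892 -0.4085  0.216 ] head -8.6 tilt -1.0 shift mm [ -1.2  -4.4 144.5] turn None t 12.32 w 0.0533 F 25.0
```

```bash

python3 -m pendant '[[[-0.001,-0.004,0.03,0,0,0,0],[0,0,0.04,0,0,0,0],[0,0,0.04,0,0,0,0],[0,0,0.02,0,0,0,0],[0,0,0.008,0,0,0,0]]]' 
python3 -m pendant '[[[0,0,0.004,0,0,0,0],[0,0,0.002,0,0,0,0],[0,0,0,0,0,0,0],[0,0,0,0,0,0,0.8],[0,0,0,0,0,0,0.8]]]' 
python3 -m pendant '[[[0,0,0,0,0,0,0.8],[0,0,-0.03,0,0,0,0.8],[0,0,-0.04,0,0,0,0.8],[0,0,-0.04,0,0,0,0.8],[0,0,-0.03,0,0,0,0.8]]]' 
python3 -c "
from h import *
go(.574,.1236,.22)"
```

```text
time: 12.95
position: [0.3895, -0.402, 0.0765]
tool_rot: [0.997, -0.075, -0.001, -0.001]
ft_force: [0.4, -0.6, -1.0]
grip_width: 0.0538
grip_force: 25.0
time: 13.58
position: [0.3904, -0.403, 0.0721]
tool_rot: [0.997, -0.075, 0.0, 0.0]
ft_force: [0.0, 0.3, 0.6]
grip_width: 0.0653
grip_force: 0.0
time: 14.2
position: [0.3904, -0.4029, 0.2134]
tool_rot: [0.997, -0.075, 0.001, 0.001]
ft_force: [0.4, 0.2, 0.5]
grip_width: 0.0698
grip_force: 0.0
pos [ 0.3904 -0.4029  0.2134] head -8.5 tilt -1.0 shift mm [ 103.3 -548.    -7.2] turn None t 14.2 w 0.0698 F 0.0
```

```bash

python3 -m pendant '[[[0.0095,-0.05,-0.002,0,0,0,0.8],[0.0095,-0.05,-0.002,0,0,0,0.8],[0.0095,-0.05,-0.002,0,0,0,0.8],[0.0095,-0.05,0,0,0,0,0.8],[0.0095,-0.05,0,0,0,0,0.8]]]' 
python3 -m pendant '[[[0.0095,-0.05,0,0,0,0,0.8],[0.0095,-0.05,0,0,0,0,0.8],[0.0095,-0.05,0,0,0,0,0.8],[0.0095,-0.05,0,0,0,0,0.8],[0.0095,-0.05,0,0,0,0,0.8]]]' 
python3 -m pendant '[[[0.006,-0.03,0,0,0,0,0.8],[0.003,-0.018,0,0,0,0,0.8],[0,0,0,0,0,0,0.8],[0,0,0,0,0,0,0.8],[0,0,0,0,0,0,0.8]]]' 
python3 -c "
from h import *
go(.574,.1236,.08,-8.5)"
```

```text
time: 14.82
position: [0.4747, -0.161, 0.2178]
tool_rot: [0.997, -0.075, 0.0, 0.0]
ft_force: [1.2, 0.8, 0.1]
grip_width: 0.0697
grip_force: 0.0
time: 15.45
position: [0.5588, 0.0793, 0.2177]
tool_rot: [0.997, -0.075, 0.0, 0.0]
ft_force: [0.2, -0.7, -0.7]
grip_width: 0.0695
grip_force: 0.0
time: 16.08
position: [0.5743, 0.1225, 0.2176]
tool_rot: [0.997, -0.075, -0.0, 0.0]
ft_force: [-0.3, -0.6, 0.4]
grip_width: 0.0694
grip_force: 0.0
pos [0.5743 0.1225 0.2176] head -8.6 tilt -1.0 shift mm [ -0.4  -1.1 137.6] turn -0.1 t 16.07 w 0.0694 F 0.0
```

```bash

python3 -m pendant '[[[0,-0.001,0.03,0,0,0,0.8],[0,0,0.04,0,0,0,0.8],[0,0,0.04,0,0,0,0.8],[0,0,0.02,0,0,0,0.8],[0,0,0.008,0,0,0,0.8]]]' 25
python3 -m pendant '[[[0,0,0,0,0,0,0.8],[0,0,0,0,0,0,0],[0,0,0,0,0,0,0],[0,0,0,0,0,0,0],[0,0,0,0,0,0,0]]]' 25
python3 -m pendant '[[[0,0,-0.015,0,0,0,0],[0,0,-0.03,0,0,0,0],[0,0,-0.035,0,0,0,0],[0,0,-0.035,0,0,0,0],[0,0,-0.02,0,0,0,0]]]' 
python3 -m pendant '[[[-0.004,0.025,0,0,0,0,0],[-0.007,0.045,0,0,0,0,0],[-0.007,0.05,0,0,0,0,0],[-0.007,0.05,0,0,0,0,0],[-0.008,0.05,0,0,0,0,0]]]' 
python3 -m pendant '[[[-0.008,0.05,0,0,0,0,0],[-0.008,0.05,0,0,0,0,0],[-0.007,0.05,0,0,0,0,0],[-0.006,0.045,0,0,0,0,0],[-0.005,0.037,0,0,0,0,0]]]' 
python3 -c "
from h import *
go(.4406,-.314,.0715)"
```

```text
time: 16.7
position: [0.5739, 0.1238, 0.0783]
tool_rot: [0.997, -0.075, -0.001, 0.0]
ft_force: [-0.6, -0.2, 0.9]
grip_width: 0.0697
grip_force: 0.0
time: 17.32
position: [0.5753, 0.1246, 0.0805]
tool_rot: [0.997, -0.074, 0.001, 0.0]
ft_force: [-0.5, -1.6, 5.0]
grip_width: 0.0539
grip_force: 25.0
time: 17.95
position: [0.575, 0.1251, 0.2169]
tool_rot: [0.997, -0.074, 0.001, -0.0]
ft_force: [0.4, -0.5, -1.6]
grip_width: 0.0534
grip_force: 25.0
time: 18.58
position: [0.5085, -0.0889, 0.2149]
tool_rot: [0.997, -0.074, 0.0, -0.0]
ft_force: [0.2, -0.2, -2.3]
grip_width: 0.0535
grip_force: 25.0
time: 19.2
position: [0.4404, -0.3136, 0.2148]
tool_rot: [0.997, -0.075, 0.0, -0.0]
ft_force: [0.1, 0.4, -1.8]
grip_width: 0.0537
grip_force: 25.0
pos [ 0.4404 -0.3136  0.2148] head -8.6 tilt -1.0 shift mm [  0.3   0.4 143.3] turn None t 19.2 w 0.0537 F 25.0
```

```bash

python3 -m pendant '[[[0,0,0.03,0,0,0,0],[0,0,0.04,0,0,0,0],[0,0,0.04,0,0,0,0],[0,0,0.02,0,0,0,0],[0,0,0.008,0,0,0,0]]]' 
python3 -m pendant '[[[0,0,0.004,0,0,0,0],[0,0,0.002,0,0,0,0],[0,0,0,0,0,0,0],[0,0,0,0,0,0,0.8],[0,0,0,0,0,0,0.8]]]' 
python3 -m pendant '[[[0,0,0,0,0,0,0.8],[0,0,-0.03,0,0,0,0.8],[0,0,-0.04,0,0,0,0.8],[0,0,-0.04,0,0,0,0.8],[0,0,-0.03,0,0,0,0.8]]]' 
python3 - <<'E'
from h import *
o=get_obs();print(o['position'],o['grip_width'])
a=cam('top');b=cam('scene');cv2.imwrite('pics/t2.png',np.hstack([a['img'][90:290,80:520,::-1],]))
cv2.imwrite('pics/s2.png',b['img'][80:320,60:480,::-1])
for k in('red','yellow','green'):
    for ce,st,m in blobs(mask(a,k),300):print(k,ce,st[4],hullcircle(a,m,.016))
for c,n in((a,'top'),(b,'scene')):
  m=mask(c,'blue')
  for ce,st,mm in blobs(m,200):print(n,ce,st,hullcircle(c,mm,.067))
E
```

```text
time: 19.82
position: [0.4407, -0.3115, 0.0755]
tool_rot: [0.997, -0.075, -0.001, -0.001]
ft_force: [0.0, -0.5, -1.6]
grip_width: 0.0539
grip_force: 25.0
time: 20.45
position: [0.4415, -0.3126, 0.0712]
tool_rot: [0.997, -0.075, 0.001, 0.0]
ft_force: [-0.1, -0.5, 0.6]
grip_width: 0.0652
grip_force: 0.0
time: 21.08
position: [0.4415, -0.3125, 0.2125]
tool_rot: [0.997, -0.075, 0.001, 0.001]
ft_force: [0.5, 0.5, -0.9]
grip_width: 0.0693
grip_force: 0.0
[ 0.44146349 -0.31250705  0.21246333] 0.06934435460554658
red [267.6, 186.1] 921 (0.5588, 0.0251, 0.0409)
red [216.5, 248.8] 1207 (0.4128, 0.1403, 0.0516)
red [320.9, 263.1] 1006 (0.3759, -0.098, 0.0455)
yellow [226.8, 180.8] 1007 (0.572, 0.1206, 0.0426)
top [262.7, 148.7] [253, 140, 22, 21, 298] (0.6326, 0.0331, 0.0249)
scene [290.6, 238.7] [278, 224, 26, 32, 646] (0.6506, 0.0336, 0.0434)
```

View pics/s2.png

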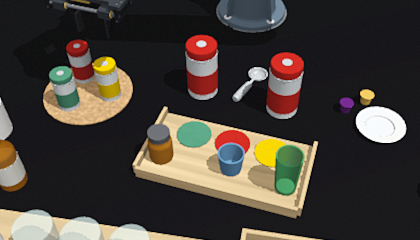

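View pics/t2.png

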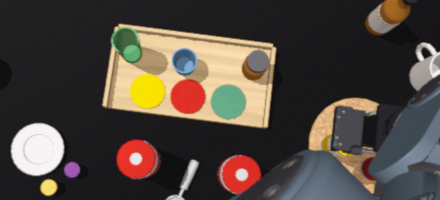

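All three tins stand on the mat and the bare coasters are visible. Yellow is at (.572,.121), red at (.559,.025), and green follows as (.546,-.070). Spacing is 96.4 mm, as it should be. The cup is close to the tumbler, so I will grip it diagonally.

```bash

python3 -m pendant '[[[0.01,-0.03,0,0,0,0,0.9],[0.018,-0.048,0,0,0,0,0.9],[0.018,-0.048,0,0,0,0,0.9],[0.018,-0.048,0,0,0,0,0.9],[0.018,-0.048,0,0,0,0,0.9]]]' 
python3 -m pendant '[[[0.018,-0.048,0,0,0,0,0.9],[0.018,-0.048,0,0,0,0,0.9],[0.011,-0.03,0,0,0,0,0.9],[0.006,-0.02,0,0,0,0,0.9],[0,0,0,0,0,0,0.9]]]' 
python3 -m pendant '[[[0,0,0,0,0,-9.1,0.9],[0,0,0,0,0,-9.1,0.9],[0,0,0,0,0,-9.1,0.9],[0,0,0,0,0,-9.1,0.9],[0,0,0,0,0,-9.1,0.9]]]' 
python3 - <<'E'
from h import *
go(.63,.032,.041,37)
c=cam('wrist');cv2.imwrite('pics/w2.png',c['img'][:,:,::-1])
for ce,st,mm in blobs(mask(c,'blue'),200):
    print(ce,st,ray(c,ce,.067),hullcircle(c,mm,.067))
E
```

```text
time: 21.8
position: [0.5553, -0.1033, 0.2093]
tool_rot: [0.997, -0.075, -0.001, -0.0]
ft_force: [0.7, 0.2, 0.8]
grip_width: 0.0781
grip_force: 0.0
time: 22.42
position: [0.6291, 0.0324, 0.2096]
tool_rot: [0.997, -0.074, -0.001, 0.0]
ft_force: [0.4, -0.8, -0.4]
grip_width: 0.0783
grip_force: 0.0
time: 23.05
position: [0.6285, 0.0296, 0.2103]
tool_rot: [0.948, 0.318, -0.001, 0.0]
ft_force: [-0.2, -0.3, 0.5]
grip_width: 0.0785
grip_force: 0.0
pos [0.6285 0.0296 0.2103] head 37.1 tilt -1.0 shift mm [  2.9  -0.9 169.3] turn 0.1 t 23.05 w 0.0785 F 0.0
[283.1, 190.2] [247, 154, 72, 72, 3905] [[0.63415823 0.03251801]] (0.6335, 0.0327, 0.0293)
```

View pics/w2.png

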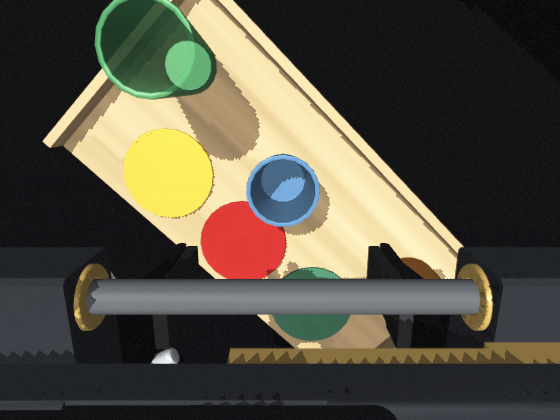

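The cup rim is centred at pixel (283,190), giving (.6335,.0327) with r 29.3 mm, which matches the 60 mm rim. The diagonal grasp has clearance to the back lip and the tumbler.

```bash

python3 -m pendant '[[[0.005,0,0.03,0,0,0,0.9],[0,0,0.04,0,0,0,0.9],[0,0,0.04,0,0,0,0.9],[0,0,0.03,0,0,0,0.9],[0,0,0.02,0,0,0,0.9]]]' 15
python3 -m pendant '[[[0,0,0.009,0,0,0,0.9],[0,0,0,0,0,0,0.9],[0,0,0,0,0,0,0],[0,0,0,0,0,0,0],[0,0,0,0,0,0,0]]]' 15
python3 -m pendant '[[[0,0,0,0,0,0,0],[0,0,0,0,0,0,0],[0,0,0,0,0,0,0],[0,0,-0.01,0,0,0,0],[0,0,-0.02,0,0,0,0]]]' 15
python3 -c "
from h import *
go(.4376,.3722,.13)"
```

```text
time: 23.72
position: [0.6322, 0.0334, 0.0489]
tool_rot: [0.949, 0.315, -0.001, -0.0]
ft_force: [0.6, -0.2, 0.2]
grip_width: 0.0784
grip_force: 0.0
time: 24.35
position: [0.6342, 0.0344, 0.0425]
tool_rot: [0.948, 0.317, 0.001, 0.001]
ft_force: [0.1, 0.2, 1.2]
grip_width: 0.058
grip_force: 15.0
time: 24.98
position: [0.6318, 0.0349, 0.071]
tool_rot: [0.948, 0.317, -0.002, -0.001]
ft_force: [-0.7, -0.1, -0.8]
grip_width: 0.0576
grip_force: 14.8
pos [0.6318 0.0349 0.071 ] head 36.9 tilt -1.0 shift mm [  47.3 -386.5  -58. ] turn None t 24.98 w 0.0576 F 14.8
```

```bash

python3 -m pendant '[[[0,0,-0.03,0,0,0,0],[0,0,-0.035,0,0,0,0],[0,0,-0.035,0,0,0,0],[0,0,-0.02,0,0,0,0],[0,0,0,0,0,0,0]]]' 
python3 -m pendant '[[[0.003,-0.025,0,0,0,0,0],[0.005,-0.04,0,0,0,0,0],[0.005,-0.045,0,0,0,0,0],[0.005,-0.045,0,0,0,0,0],[0.006,-0.045,0,0,0,0,0]]]' 
python3 -m pendant '[[[0.006,-0.045,0,0,0,0,0],[0.006,-0.045,0,0,0,0,0],[0.005,-0.045,0,0,0,0,0],[0.004,-0.035,0,0,0,0,0],[0.002,-0.016,0,0,0,0,0]]]' 
python3 -m pendant '[[[0,0,0.03,0,0,0,0],[0,0,0.03,0,0,0,0],[0,0,0.02,0,0,0,0],[0,0,0,0,0,0,0],[0,0,0,0,0,0,0]]]'
python3 - <<'E'
from h import *
go(.4376,.3722,.036)
o=get_obs();c=cam('wrist');cv2.imwrite('pics/w3.png',c['img'][:,:,::-1])
zr=o['position'][2]-.0425+.067
for ce,st,mm in blobs(mask(c,'blue'),200): print(ce,st,zr,hullcircle(c,mm,zr))
for ce,st,mm in blobs(mask(c,'white'),1000): print('w',ce,st,hullcircle(c,mm,.014))
a=cam('top')
for ce,st,mm in blobs(mask(a,'white'),1000): print('top w',ce,st,hullcircle(a,mm,.014))
E
```

```text
time: 25.6
position: [0.6345, 0.0346, 0.1944]
tool_rot: [0.948, 0.317, 0.002, 0.001]
ft_force: [-0.2, 0.2, -1.5]
grip_width: 0.0584
grip_force: 14.8
time: 26.22
position: [0.5291, 0.2108, 0.1901]
tool_rot: [0.948, 0.317, -0.002, -0.001]
ft_force: [1.0, 1.0, -1.2]
grip_width: 0.0577
grip_force: 14.8
time: 26.85
position: [0.4356, 0.3726, 0.1903]
tool_rot: [0.948, 0.318, -0.002, 0.0]
ft_force: [0.3, -1.3, -1.5]
grip_width: 0.0577
grip_force: 14.8
time: 27.48
position: [0.4392, 0.3713, 0.1119]
tool_rot: [0.949, 0.317, 0.0, -0.0]
ft_force: [0.4, 0.4, -1.3]
grip_width: 0.0581
grip_force: 14.8
pos [0.4392 0.3713 0.1119] head 36.9 tilt -1.0 shift mm [-0.8 -1.7 75.9] turn None t 27.48 w 0.0581 F 14.8
[283.0, 251.0] [211, 210, 145, 69, 6541] 0.13638044363193413 (0.4481, 0.3768, 0.0265)
[282.1, 329.9] [206, 315, 154, 32, 4346] 0.13638044363193413 (0.4349, 0.3671, 0.029)
w [279.5, 186.1] [194, 126, 173, 133, 14953] (0.4388, 0.3723, 0.0594)
top w [40.6, 153.5] [16, 129, 48, 54, 1047] (0.6361, 0.5613, 0.0666)
top w [517.1, 160.3] [490, 133, 57, 50, 1821] (0.6229, -0.573, 0.0719)
top w [123.3, 246.2] [94, 222, 50, 43, 1153] (0.4362, 0.3715, 0.0605)
```

View pics/w3.png

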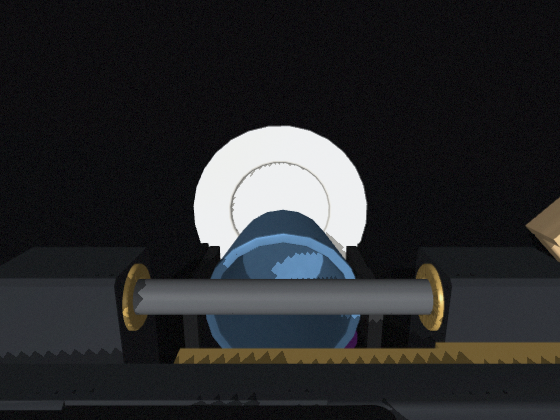

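```bash
python3 - <<'E'
from h import *
c=cam('wrist');o=get_obs()
zr=o['position'][2]-.0425+.067;h=np.array([np.cos(np.radians(36.9)),np.sin(np.radians(36.9))])
print('far',ray(c,(283,234.5),zr)-.030*h,'near',ray(c,(283,347.5),zr)+.030*h,'lr',ray(c,(210.5,283),zr),ray(c,(360,283),zr),o['position'])
E
```

```text
far [[0.43759966 0.3689765 ]] near [[0.44882142 0.37733501]] lr [[0.43056079 0.39698326]] [[0.46358234 0.35306283]] [0.43959898 0.37159443 0.11261842]
```

```bash

python3 -m pendant '[[[0.002,-0.001,0.02,0,0,0,0],[0,0,0.025,0,0,0,0],[0,0,0.018,0,0,0,0],[0,0,0.008,0,0,0,0],[0,0,0.003,0,0,0,0]]]' 
python3 -m pendant '[[[0,0,0.001,0,0,0,0],[0,0,0.001,0,0,0,0],[0,0,0.0005,0,0,0,0],[0,0,0,0,0,0,0],[0,0,0,0,0,0,0]]]' 
python3 -c "
from h import *
go(.4376,.3722,.036);print(get_obs()['ft_force'])"
```

```text
time: 28.25
position: [0.4401, 0.3734, 0.0374]
tool_rot: [0.948, 0.317, 0.0, -0.0]
ft_force: [-0.1, 0.8, -1.1]
grip_width: 0.0577
grip_force: 14.8
time: 28.88
position: [0.4402, 0.3735, 0.0354]
tool_rot: [0.948, 0.317, 0.0, -0.0]
ft_force: [0.7, -0.5, 0.8]
grip_width: 0.0578
grip_force: 14.9
pos [0.4402 0.3735 0.0354] head 36.9 tilt -1.0 shift mm [-2.9 -0.5 -0.6] turn None t 28.88 w 0.0578 F 14.9
[ 0.739704   -0.45453595  0.78934336]
```

Contact (the weight is off the wrist). Release and lift.

```bash

python3 -m pendant '[[[0,0,0,0,0,0,0.5],[0,0,0,0,0,0,0.95],[0,0,0,0,0,0,0.95],[0,0,0,0,0,0,0.95],[0,0,-0.01,0,0,0,0.95]]]' 
python3 -m pendant '[[[0,0,-0.03,0,0,0,0.95],[0,0,-0.04,0,0,0,0.95],[0,0,-0.04,0,0,0,0.95],[0,0,-0.04,0,0,0,0.95],[0,0,-0.02,0,0,0,0.95]]]' 
python3 - <<'E'
from h import *
go(.4406,-.314,.215,-8.5)
c=cam('wrist');cv2.imwrite('pics/w4.png',c['img'][:,:,::-1])
for ce,st,mm in blobs(mask(c,'blue'),200): print(ce,st,hullcircle(c,mm,.060))
for ce,st,mm in blobs(mask(c,'white'),1000): print('w',ce,st,hullcircle(c,mm,.014))
E
```

```text
time: 29.5
position: [0.4393, 0.3729, 0.0446]
tool_rot: [0.948, 0.317, -0.001, 0.0]
ft_force: [-0.0, 0.5, 0.5]
grip_width: 0.0813
grip_force: 0.0
time: 30.12
position: [0.4408, 0.3738, 0.2184]
tool_rot: [0.948, 0.317, 0.002, -0.0]
ft_force: [0.5, -0.1, 0.3]
grip_width: 0.0826
grip_force: 0.0
pos [0.4408 0.3738 0.2184] head 37.0 tilt -1.0 shift mm [-413.7  549.6    1.8] turn 45.5 t 30.12 w 0.0826 F 0.0
[282.9, 196.6] [249, 162, 68, 68, 3460] (0.4398, 0.3723, 0.0295)
w [281.3, 179.0] [220, 124, 124, 122, 8061] (0.4385, 0.3724, 0.0598)
w [278.1, 298.3] [80, 294, 410, 11, 3071] (0.3465, 0.2985, 0.2133)
```

View pics/w4.png

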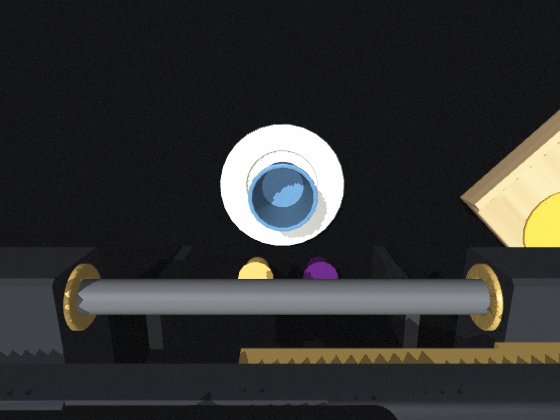

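Cup is 1.3 mm from the saucer's centre. Now return to the yellow tin.

```bash

python3 -m pendant '[[[0,0,-0.005,0,0,9.1,0.8],[0,0,-0.005,0,0,9.1,0.8],[0,0,-0.005,0,0,9.1,0.8],[0,0,-0.005,0,0,9.1,0.8],[0,0,0,0,0,9.1,0.8]]]' 
python3 -m pendant '[[[0.007,0.048,0,0,0,0,0.8],[0.007,0.048,0,0,0,0,0.8],[0.007,0.048,0,0,0,0,0.8],[0.007,0.048,0,0,0,0,0.8],[0.007,0.048,0,0,0,0,0.8]]]' 
python3 -m pendant '[[[0.007,0.048,0,0,0,0,0.8],[0.007,0.048,0,0,0,0,0.8],[0.007,0.048,0,0,0,0,0.8],[0.007,0.048,0,0,0,0,0.8],[0.007,0.048,0,0,0,0,0.8]]]' 
python3 -m pendant '[[[0.007,0.048,0,0,0,0,0.8],[0.007,0.048,0,0,0,0,0.8],[0.007,0.048,0,0,0,0,0.8],[0.007,0.036,0,0,0,0,0.8],[0.003,0.018,0,0,0,0,0.8]]]' 
python3 - <<'E'
from h import *
c=cam('wrist');cv2.imwrite('pics/w5.png',c['img'][:,:,::-1])
for ce,st,mm in blobs(mask(c,'white'),150): 
    if st[4]<800:print('w',ce,st,ray(c,ce,.11))
go(.441,-.3125,.070,-8.5)
E
```

```text
time: 30.8
position: [0.4398, 0.3732, 0.2352]
tool_rot: [0.997, -0.077, 0.0, -0.0]
ft_force: [0.4, -1.0, -0.6]
grip_width: 0.0695
grip_force: 0.0
time: 31.42
position: [0.4384, 0.1293, 0.235]
tool_rot: [0.997, -0.074, 0.0, 0.0]
ft_force: [-0.0, 0.3, 0.5]
grip_width: 0.0696
grip_force: 0.0
time: 32.05
position: [0.4373, -0.1132, 0.235]
tool_rot: [0.997, -0.075, 0.0, -0.0]
ft_force: [1.0, -0.5, 0.3]
grip_width: 0.0696
grip_force: 0.0
time: 32.67
position: [0.4387, -0.3139, 0.2348]
tool_rot: [0.997, -0.076, 0.0, -0.0]
ft_force: [0.7, -0.4, -0.5]
grip_width: 0.0698
grip_force: 0.0
w [359.1, 110.7] [349, 76, 43, 74, 489] [[ 0.49840296 -0.37857174]]
w [397.7, 113.9] [387, 103, 23, 23, 421] [[ 0.49208605 -0.40546586]]
w [273.1, 166.0] [250, 159, 53, 24, 165] [[ 0.4686419  -0.31210153]]
w [280.0, 202.7] [270, 193, 21, 20, 334] [[ 0.44033385 -0.31288426]]
w [405.2, 251.6] [396, 243, 20, 18, 287] [[ 0.38661756 -0.40373857]]
pos [ 0.4391 -0.3155  0.2349] head -8.7 tilt -1.0 shift mm [  1.3  -3.6 164.9] turn -0.2 t 32.73 w 0.0693 F 0.0
```

View pics/w5.png

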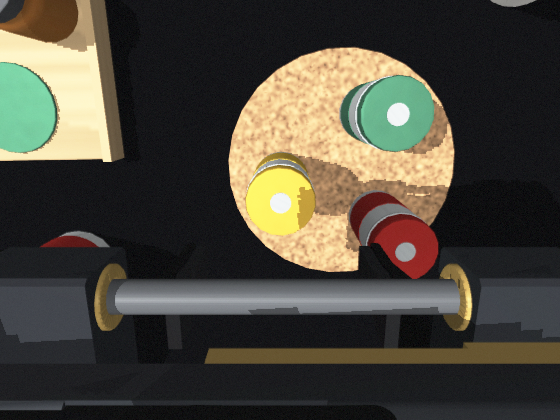

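The yellow lid dot is at (280,203), green at (398,114) and red at (405,252). All three tins stand upright on the mat.

```bash

python3 -m pendant '[[[0.001,-0.003,0.035,0,0,0,0.8],[0,0,0.045,0,0,0,0.8],[0,0,0.045,0,0,0,0.8],[0,0,0.025,0,0,0,0.8],[0,0,0.015,0,0,0,0.8]]]' 25
python3 -m pendant '[[[0,0,0,0,0,0,0.8],[0,0,0,0,0,0,0],[0,0,0,0,0,0,0],[0,0,0,0,0,0,0],[0,0,0,0,0,0,0]]]' 25
python3 -m pendant '[[[0,0,-0.015,0,0,0,0],[0,0,-0.03,0,0,0,0],[0,0,-0.035,0,0,0,0],[0,0,-0.035,0,0,0,0],[0,0,-0.025,0,0,0,0]]]' 
python3 -m pendant '[[[0.004,-0.025,0,0,0,0,0],[0.007,-0.045,0,0,0,0,0],[0.007,-0.05,0,0,0,0,0],[0.007,-0.05,0,0,0,0,0],[0.007,-0.05,0,0,0,0,0]]]' 
python3 -m pendant '[[[0.007,-0.05,0,0,0,0,0],[0.007,-0.05,0,0,0,0,0],[0.007,-0.05,0,0,0,0,0],[0.007,-0.045,0,0,0,0,0],[0.005,-0.032,0,0,0,0,0]]]' 
python3 - <<'E'
from h import *
go(.572,.1206,.082,-8.5)
a=cam('top');m=mask(a,'green',70)
for ce,st,mm in blobs(m,400):print(ce,st,hullcircle(a,mm,.016))
E
```

```text
time: 33.35
position: [0.4399, -0.3074, 0.0688]
tool_rot: [0.997, -0.074, -0.001, -0.001]
ft_force: [0.2, 0.5, -0.0]
grip_width: 0.0696
grip_force: 0.0
time: 33.98
position: [0.4413, -0.3106, 0.0713]
tool_rot: [0.997, -0.075, 0.001, 0.001]
ft_force: [-0.1, -0.8, 6.3]
grip_width: 0.0533
grip_force: 25.0
time: 34.6
position: [0.4402, -0.3087, 0.2119]
tool_rot: [0.997, -0.075, 0.0, -0.0]
ft_force: [-0.9, 0.4, -2.0]
grip_width: 0.0533
grip_force: 25.0
time: 35.22
position: [0.5042, -0.0944, 0.2103]
tool_rot: [0.997, -0.075, -0.001, -0.0]
ft_force: [0.3, -0.3, -2.0]
grip_width: 0.0536
grip_force: 25.0
time: 35.85
position: [0.5703, 0.1254, 0.2101]
tool_rot: [0.997, -0.074, -0.001, -0.0]
ft_force: [0.1, -0.2, -2.7]
grip_width: 0.0533
grip_force: 25.0
pos [0.5703 0.1254 0.2101] head -8.5 tilt -1.0 shift mm [  2.6   4.5 128.1] turn 0.0 t 35.85 w 0.0533 F 25.0
[307.7, 191.4] [291, 175, 34, 34, 886] (0.5458, -0.0692, 0.0398)
[468.3, 208.4] [456, 196, 26, 26, 452] (0.5017, -0.4473, 0.0323)
```

```bash

python3 -m pendant '[[[0.001,0.004,0.03,0,0,0,0],[0,0,0.04,0,0,0,0],[0,0,0.03,0,0,0,0],[0,0,0.016,0,0,0,0],[0,0,0.006,0,0,0,0]]]' 
python3 -m pendant '[[[0,0,0.004,0,0,0,0],[0,0,0.001,0,0,0,0],[0,0,0,0,0,0,0],[0,0,0,0,0,0,0.8],[0,0,0,0,0,0,0.8]]]' 
python3 -m pendant '[[[0,0,0,0,0,0,0.8],[0,0,-0.03,0,0,0,0.8],[0,0,-0.04,0,0,0,0.8],[0,0,-0.04,0,0,0,0.8],[0,0,-0.03,0,0,0,0.8]]]' 
python3 -c "
from h import *
go(.3866,-.4037,.225,-8.5)
c=cam('wrist')
for ce,st,mm in blobs(mask(c,'white'),150): 
    if st[4]<600:print('w',ce,st,ray(c,ce,.121))
"
```

```text
time: 36.52
position: [0.5711, 0.1189, 0.0875]
tool_rot: [0.997, -0.075, -0.001, 0.0]
ft_force: [0.0, -0.5, -0.9]
grip_width: 0.0534
grip_force: 25.0
time: 37.15
position: [0.5721, 0.1189, 0.0837]
tool_rot: [0.997, -0.075, 0.001, -0.0]
ft_force: [0.3, 0.7, 0.6]
grip_width: 0.0655
grip_force: 0.0
time: 37.78
position: [0.572, 0.1189, 0.2251]
tool_rot: [0.997, -0.075, 0.001, -0.0]
ft_force: [0.7, 0.2, 0.4]
grip_width: 0.0696
grip_force: 0.0
pos [0.572  0.1189 0.2251] head -8.6 tilt -1.0 shift mm [-1.057e+02  5.444e+02 -3.000e-01] turn -0.1 t 37.77 w 0.0696 F 0.0
w [272.2, 173.6] [250, 166, 55, 25, 192] [[0.6000815  0.12120254]]
w [282.5, 212.9] [272, 203, 22, 21, 372] [[0.57140472 0.11837596]]
```

```bash

python3 -m pendant '[[[-0.0095,0.05,0,0,0,0,0.8],[-0.0095,0.05,0,0,0,0,0.8],[-0.0095,0.05,0,0,0,0,0.8],[-0.0095,0.05,0,0,0,0,0.8],[-0.0095,0.05,0,0,0,0,0.8]]]' 
python3 -m pendant '[[[-0.01,0.05,0,0,0,0,0.8],[-0.01,0.05,0,0,0,0,0.8],[-0.01,0.05,0,0,0,0,0.8],[-0.01,0.05,0,0,0,0,0.8],[-0.01,0.05,0,0,0,0,0.8]]]' 
python3 -m pendant '[[[-0.006,0.03,0,0,0,0,0.8],[-0.003,0.014,0,0,0,0,0.8],[0,0,0,0,0,0,0.8],[0,0,0,0,0,0,0.8],[0,0,0,0,0,0,0.8]]]' 
python3 -c "
from h import *
go(.387,-.4037,.070,-8.5)"
```

```text
time: 38.45
position: [0.4867, -0.1226, 0.2228]
tool_rot: [0.997, -0.074, 0.0, 0.0]
ft_force: [0.2, -0.1, 0.5]
grip_width: 0.0695
grip_force: 0.0
time: 39.08
position: [0.4, -0.3624, 0.2227]
tool_rot: [0.997, -0.075, 0.0, -0.0]
ft_force: [0.4, 0.3, 0.2]
grip_width: 0.0696
grip_force: 0.0
time: 39.7
position: [0.3859, -0.4018, 0.2231]
tool_rot: [0.997, -0.074, -0.0, -0.0]
ft_force: [-0.5, -0.1, 1.0]
grip_width: 0.0701
grip_force: 0.0
pos [ 0.3859 -0.4018  0.2231] head -8.5 tilt -1.0 shift mm [  1.4   1.8 153.1] turn 0.0 t 39.7 w 0.0701 F 0.0
```

```bash

python3 -m pendant '[[[0.001,0.002,0.035,0,0,0,0.8],[0,0,0.045,0,0,0,0.8],[0,0,0.04,0,0,0,0.8],[0,0,0.022,0,0,0,0.8],[0,0,0.011,0,0,0,0.8]]]' 25
python3 -m pendant '[[[0,0,0,0,0,0,0.8],[0,0,0,0,0,0,0],[0,0,0,0,0,0,0],[0,0,0,0,0,0,0],[0,0,0,0,0,0,0]]]' 25
python3 -m pendant '[[[0,0,-0.015,0,0,0,0],[0,0,-0.03,0,0,0,0],[0,0,-0.035,0,0,0,0],[0,0,-0.035,0,0,0,0],[0,0,-0.025,0,0,0,0]]]' 
python3 -m pendant '[[[0.006,-0.025,0,0,0,0,0],[0.011,-0.045,0,0,0,0,0],[0.012,-0.05,0,0,0,0,0],[0.012,-0.05,0,0,0,0,0],[0.012,-0.05,0,0,0,0,0]]]' 
python3 -m pendant '[[[0.012,-0.05,0,0,0,0,0],[0.012,-0.05,0,0,0,0,0],[0.012,-0.05,0,0,0,0,0],[0.01,-0.045,0,0,0,0,0],[0.007,-0.034,0,0,0,0,0]]]' 
python3 -c "
from h import *
go(.5588,.0251,.082,-8.5)"
```

```text
time: 40.33
position: [0.3862, -0.4041, 0.0688]
tool_rot: [0.997, -0.074, -0.001, -0.001]
ft_force: [0.5, -0.2, 0.5]
grip_width: 0.0694
grip_force: 0.0
time: 40.95
position: [0.3863, -0.4054, 0.071]
tool_rot: [0.997, -0.075, 0.0, 0.0]
ft_force: [0.4, 1.1, 5.5]
grip_width: 0.0542
grip_force: 25.0
time: 41.58
position: [0.3862, -0.4059, 0.2124]
tool_rot: [0.997, -0.075, 0.001, 0.001]
ft_force: [-0.1, -0.1, -1.7]
grip_width: 0.054
grip_force: 25.0
time: 42.2
position: [0.4716, -0.1944, 0.2108]
tool_rot: [0.997, -0.075, 0.0, 0.0]
ft_force: [0.7, 0.4, -1.8]
grip_width: 0.0538
grip_force: 25.0
time: 42.82
position: [0.5582, 0.0247, 0.2107]
tool_rot: [0.997, -0.074, 0.001, 0.0]
ft_force: [0.1, -0.1, 0.1]
grip_width: 0.0533
grip_force: 25.0
pos [0.5582 0.0247 0.2107] head -8.5 tilt -1.0 shift mm [  0.4  -0.5 128.7] turn 0.0 t 42.83 w 0.0533 F 25.0
```

```bash

python3 -m pendant '[[[0,-0.001,0.03,0,0,0,0],[0,0,0.04,0,0,0,0],[0,0,0.03,0,0,0,0],[0,0,0.016,0,0,0,0],[0,0,0.006,0,0,0,0]]]' 
python3 -m pendant '[[[0,0,0.004,0,0,0,0],[0,0,0.001,0,0,0,0],[0,0,0,0,0,0,0],[0,0,0,0,0,0,0.8],[0,0,0,0,0,0,0.8]]]' 
python3 -m pendant '[[[0,0,0,0,0,0,0.8],[0,0,-0.03,0,0,0,0.8],[0,0,-0.04,0,0,0,0.8],[0,0,-0.04,0,0,0,0.8],[0,0,-0.03,0,0,0,0.8]]]' 
python3 -c "
from h import *
go(.492,-.4050,.225,-8.5)
c=cam('wrist')
for ce,st,mm in blobs(mask(c,'white'),150): 
    if st[4]<600:print('w',ce,st,ray(c,ce,.121))
"
```

```text
time: 43.45
position: [0.5578, 0.0238, 0.0877]
tool_rot: [0.997, -0.075, -0.0, 0.0]
ft_force: [-0.3, 0.6, -1.4]
grip_width: 0.0534
grip_force: 25.0
time: 44.08
position: [0.5582, 0.0239, 0.0835]
tool_rot: [0.997, -0.075, 0.001, 0.0]
ft_force: [0.2, -1.0, 0.5]
grip_width: 0.0657
grip_force: 0.0
time: 44.7
position: [0.5582, 0.0239, 0.225]
tool_rot: [0.997, -0.075, 0.001, 0.0]
ft_force: [0.2, 0.2, -0.9]
grip_width: 0.0697
grip_force: 0.0
pos [0.5582 0.0239 0.225 ] head -8.5 tilt -1.0 shift mm [-1.70e+00  4.34e+02 -1.00e-01] turn -0.0 t 44.7 w 0.0697 F 0.0
w [270.9, 173.3] [250, 166, 53, 25, 182] [[0.58655053 0.02697681]]
w [145.7, 213.5] [135, 203, 23, 22, 384] [[0.57138951 0.11862134]]
w [282.7, 212.1] [272, 202, 23, 22, 377] [[0.55810536 0.02307822]]
w [311.9, 330.3] [304, 315, 20, 34, 442] [[0.4616842 0.0148795]]
```

Red is on its coaster within about 2 mm. Now green.

```bash

python3 -m pendant '[[[0,0.03,0,0,0,0,0.8],[0,0.05,0,0,0,0,0.8],[0,0.05,0,0,0,0,0.8],[0,0.05,0,0,0,0,0.8],[0,0.05,0,0,0,0,0.8]]]' 
python3 -m pendant '[[[0,0.05,0,0,0,0,0.8],[0,0.05,0,0,0,0,0.8],[0,0.05,0,0,0,0,0.8],[-0.001,0.035,0,0,0,0,0.8],[-0.001,0.019,0,0,0,0,0.8]]]' 
python3 -m pendant '[[[0,0,0,0,0,0,0.8],[0,0,0,0,0,0,0.8],[0,0,0.03,0,0,0,0.8],[0,0,0.03,0,0,0,0.8],[0,0,0,0,0,0,0.8]]]'
python3 -c "
from h import *
go(.492,-.4050,.07,-8.5)"
```

```text
time: 45.38
position: [0.5231, -0.2049, 0.2226]
tool_rot: [0.997, -0.075, -0.0, -0.0]
ft_force: [1.1, -0.4, 0.3]
grip_width: 0.0698
grip_force: 0.0
time: 46.0
position: [0.4906, -0.4066, 0.2223]
tool_rot: [0.997, -0.076, -0.0, -0.0]
ft_force: [0.1, 0.6, -0.3]
grip_width: 0.0701
grip_force: 0.0
time: 46.62
position: [0.4904, -0.4017, 0.1608]
tool_rot: [0.997, -0.074, -0.002, -0.002]
ft_force: [-0.4, -0.9, 0.4]
grip_width: 0.0697
grip_force: 0.0
pos [ 0.4904 -0.4017  0.1608] head -8.4 tilt -1.0 shift mm [ 2.5  3.5 90.8] turn 0.1 t 46.62 w 0.0697 F 0.0
```

```bash

python3 -m pendant '[[[0.001,0.001,0.02,0,0,0,0.8],[0,0,0.03,0,0,0,0.8],[0,0,0.025,0,0,0,0.8],[0,0,0.015,0,0,0,0.8],[0,0,0,0,0,0,0.8]]]' 25
python3 -m pendant '[[[0,0,0,0,0,0,0.8],[0,0,0,0,0,0,0],[0,0,0,0,0,0,0],[0,0,0,0,0,0,0],[0,0,0,0,0,0,0]]]' 25
python3 -m pendant '[[[0,0,-0.015,0,0,0,0],[0,0,-0.03,0,0,0,0],[0,0,-0.035,0,0,0,0],[0,0,-0.035,0,0,0,0],[0,0,-0.025,0,0,0,0]]]' 
python3 -m pendant '[[[0,-0.025,0,0,0,0,0],[0,-0.04,0,0,0,0,0],[0,-0.045,0,0,0,0,0],[0,-0.045,0,0,0,0,0],[0.001,-0.045,0,0,0,0,0]]]' 
python3 -m pendant '[[[0.001,-0.045,0,0,0,0,0],[0.001,-0.04,0,0,0,0,0],[0,-0.03,0,0,0,0,0],[0,-0.023,0,0,0,0,0],[0,0,0,0,0,0,0]]]' 
python3 -c "
from h import *
go(.5458,-.0698,.082,-8.5)"
```

```text
time: 47.25
position: [0.4923, -0.4055, 0.0729]
tool_rot: [0.997, -0.074, -0.0, -0.0]
ft_force: [0.4, -0.4, 0.4]
grip_width: 0.0694
grip_force: 0.0
time: 47.88
position: [0.4923, -0.4061, 0.0736]
tool_rot: [0.997, -0.075, 0.0, 0.0]
ft_force: [-0.8, 1.2, 3.8]
grip_width: 0.0537
grip_force: 24.9
time: 48.5
position: [0.4923, -0.4066, 0.2154]
tool_rot: [0.997, -0.075, 0.001, 0.001]
ft_force: [0.6, 0.2, -1.2]
grip_width: 0.0538
grip_force: 24.9
time: 49.12
position: [0.5214, -0.2046, 0.2115]
tool_rot: [0.997, -0.074, -0.002, -0.001]
ft_force: [0.5, 0.2, -1.9]
grip_width: 0.0536
grip_force: 24.9
time: 49.75
position: [0.5434, -0.069, 0.2117]
tool_rot: [0.997, -0.073, -0.002, -0.001]
ft_force: [0.9, -0.9, -1.9]
grip_width: 0.0538
grip_force: 24.9
pos [ 0.5434 -0.069   0.2117] head -8.3 tilt -1.0 shift mm [  3.    0.6 129.7] turn 0.2 t 49.75 w 0.0538 F 24.9
```

```bash

python3 -m pendant '[[[0.002,0,0.03,0,0,0,0],[0,0,0.04,0,0,0,0],[0,0,0.03,0,0,0,0],[0,0,0.015,0,0,0,0],[0,0,0.006,0,0,0,0]]]' 
python3 -m pendant '[[[0,0,0.004,0,0,0,0],[0,0,0.001,0,0,0,0],[0,0,0,0,0,0,0],[0,0,0,0,0,0,0.8],[0,0,0,0,0,0,0.8]]]' 
python3 -m pendant '[[[0,0,0,0,0,0,0.8],[0,0,-0.03,0,0,0,0.8],[0,0,-0.04,0,0,0,0.8],[0,0,-0.04,0,0,0,0.8],[0,0,-0.03,0,0,0,0.8]]]' 
python3 -m pendant '[[[0,0,0,0,0,0,0.8],[0,0,0,0,0,0,0.8],[0,0,0,0,0,0,0.8],[0,0,0,0,0,0,0.8],[0,0,0,0,0,0,0.8]]]' 
python3 -c "
from h import *
go(.492,-.4050,.225,-8.5)
c=cam('wrist')
for ce,st,mm in blobs(mask(c,'white'),150): 
    if st[4]<600:print('w',ce,st,ray(c,ce,.121))
cv2.imwrite('pics/s9.png',cam('scene')['img'][:,:,::-1])
"
```

```text
time: 50.38
position: [0.5467, -0.0727, 0.0912]
tool_rot: [0.997, -0.075, -0.001, -0.0]
ft_force: [-0.4, 0.9, -0.5]
grip_width: 0.0536
grip_force: 24.9
time: 51.0
position: [0.5477, -0.0727, 0.0876]
tool_rot: [0.997, -0.075, 0.001, 0.0]
ft_force: [0.2, 0.0, -0.1]
grip_width: 0.0653
grip_force: 0.0
time: 51.62
position: [0.5477, -0.0727, 0.2289]
tool_rot: [0.997, -0.075, 0.001, 0.0]
ft_force: [1.1, -0.6, -0.6]
grip_width: 0.0694
grip_force: 0.0
time: 52.25
position: [0.5471, -0.0725, 0.2263]
tool_rot: [0.997, -0.075, -0.001, -0.0]
ft_force: [0.2, 0.1, 1.0]
grip_width: 0.0699
grip_force: 0.0
pos [ 0.5471 -0.0725  0.2263] head -8.6 tilt -1.0 shift mm [ -5.1 337.    1.3] turn -0.1 t 52.25 w 0.0699 F 0.0
w [270.8, 172.4] [250, 164, 51, 26, 205] [[ 0.57558463 -0.06933901]]
w [282.5, 211.0] [272, 200, 22, 23, 379] [[ 0.54716292 -0.07320282]]
w [145.7, 215.8] [135, 205, 23, 22, 376] [[0.55804425 0.02325724]]
w [10.1, 217.1] [0, 207, 22, 22, 375] [[0.57137813 0.11874284]]
w [223.3, 331.6] [215, 315, 19, 34, 435] [[ 0.45820454 -0.01353428]]
```

View pics/s9.png

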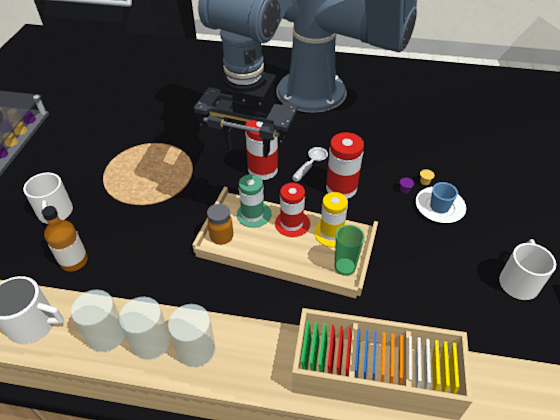

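All three tins stand on their own coasters, within about 4 mm of centre: green (251,200), red (292,210), yellow (333,218). The cup is on the saucer at (443,197), the tumbler has not moved, and the gripper is clear.

```bash
python3 -c "
from rig import hand_in
print(hand_in())"
```

```text
the job is handed in; nothing more can be done
None
```

I handed the job in after about 52 s of robot time: the cup is about 1 mm from the saucer's centre, each tin is within about 4 mm of the centre of its own coaster, and the tumbler did not visibly move; no verdict was returned.

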